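# Snap a flip-top vial shut, draw it from its rack and tip it for a leak check

### The job

One of the four flip-top vials in the aluminium rack still has its lid open. While that vial stands in the rack, swing its lid over and press the tab down until it snaps behind the rim and stays shut by itself; then take the vial by its body, draw it up out of the rack and tip it over for a leak check, leaning about 45 degrees or more from upright, its lid still shut. The job ends while you hold it like that: keep it still and well clear above the rack, do not put it back, and leave the other three vials in the rack and the things around it alone.

Things in the scene. Friction and masses are not known exactly. Their poses are not given: they have to be found in the camera images.
- rack: fixed aluminium rack, 66 x 268 x 50 mm (x, y, z of its frame), holding four vials in one row along its y at y = -93, -31, 31 and 93 mm, in holes 37.5 mm wide through its 4 mm top plate and in wells of its base, whose floor is 7 mm up; origin under its centre on the worktop, z up. Upper face of the top plate 50 mm up.
- vial_mid (a point): the vial with the open lid: off-white plastic, round, 36 mm across, 96 mm tall, 55 to 85 g; point on its axis 50 mm above its underside. z runs up the axis to the mouth, +x points at the lid's hinge, -x at the side where the tab snaps. In the rack this point is 57 mm and the mouth 103 mm above the worktop; grip the free wall 52 to 86 mm up, best across its y. It can turn in its hole.
- lid_hinge (a point): the lid's hinge line on the open vial, 21.5 mm from the vial's axis on its +x side, level with the mouth (46 mm above vial_mid); the lid turns about this point's y axis.
- lid (a joint): lid angle, rad: 0 shut, growing as it swings up and back toward the vial's +x; 1.57 upright, stop at 1.95. Disc 36 mm across, 5 mm thick, its 16 mm wide thumb tab reaching 52 mm from the hinge. The springy hinge strip pushes it open again if let go part shut. Pressed down on the tab (4 to 8 N) through the last 0.2 rad, a catch snaps under the rim's bead and holds it below 0.03.
- lid_tab (a point): point on the upper face of the lid's thumb tab, 49.5 mm from the hinge line, where a thumb presses; moves with the lid. With the lid shut it lies 28 mm from the vial's axis on its -x side, 4 mm above the mouth.
- vial_b_mid (a point): one of the three like vials in the rack whose lids are shut (36 mm across, 101 mm tall with the lid); point on its axis 50 mm above its underside. A bystander: it stays in its hole.
- vial_c_mid (a point): one of the three like vials in the rack whose lids are shut (36 mm across, 101 mm tall with the lid); point on its axis 50 mm above its underside. A bystander: it stays in its hole.
- vial_d_mid (a point): one of the three like vials in the rack whose lids are shut (36 mm across, 101 mm tall with the lid); point on its axis 50 mm above its underside. A bystander: it stays in its hole.
- beaker: bystander: glass beaker, 79 mm across, 88 mm tall; origin under its centre.
- dropper: bystander: amber dropper bottle with a rubber teat, 34 mm across, 84 mm tall; origin under its centre.
- pot_a: bystander: white sample pot, 37 mm across, 42 mm tall; origin under its centre.
- pot_b: bystander: smaller white sample pot, 34 mm across, 36 mm tall; origin under its centre.
- marker: bystander: black marker pen lying flat, 132 mm long along its x, 13 mm thick; origin under its centre.
- forceps: bystander: steel forceps lying flat, 145 mm long along their y, 10 mm high; origin under its centre.
Things that resemble listed ones, but are neither listed nor needed, are in the scene too. Leave any red or yellow look-alike of the part that bears vial_d_mid alone. Leave any red look-alike of the part that bears vial_mid alone.

How it is judged:
By the outcome, as a careful person would: the job done as asked, in the order asked, and still so for the second after the job is handed in, while the arm keeps its last pose, push and grip.
It also fails if it takes over 51 s, if anything falls off the work surface, if the arm or the gripper's body presses on something with over 40 N, if the wrist force passes 120 N, or if a joint passes its speed limit or range.

### The arm

A 6-joint arm with a two-finger parallel gripper is mounted at the origin on a cart in front of the work surface, level with it; the furniture and walls round the work are solid. World frame = base frame: x ahead of the robot, y to its left, z up, the work surface at z = 0. Lengths are in m, angles in rad, forces in N, time in s.
With the tool pointing down it reaches from about 0.4 to 0.925 m from the base axis. Payload 12.5 kg.
Tool frame: the origin (TCP) lies on the front face of the gripper's body, between the roots of the fingers; the fingertips stand 78 mm ahead of it and the grasp point (between the pads) lies 59 mm ahead of it; y points along the fingers, x is the direction in which the jaws open and shut, and the axes are right-handed (so a half turn about y gives the same grasp; the last joint's range is limited). The gripper opens to 95 mm and grips with 3 to 60 N. Pads are 20 mm wide; open, the fingers measure 119 mm over their backs; the gripper's body (75 mm by 180 mm) begins 59 mm behind the grasp point.
Start: joints at [-1.337, 0.491, 1.559, -0, 1.092, -0.106], TCP at [0.208, -0.589, 0.292] pointing down, gripper open.
Joint ranges: [-3.1, 3.1], [-0.84, 2.19], [0.05, 2.79], [-1.13, 4.28], [0.06, 2.93], [-2.69, 2.69]. Speed limits (rad/s): [2.22, 2.22, 2.79, 3.14, 3.14, 3.14].

### API

Orientations are given as a rotation vector (axis times angle).
In Python, from rig import r gives the robot as it stands. The module is installed in compiled form; this text tells all that it offers.
- The arm moves only by the shell command python3 -m jog 'ROWS' [FORCE]. ROWS is a JSON object of lists of equal length, an entry for each row: "slide": the shift along the tool's x, y, z in m, a list of three; "rot": the turn, a rotation vector about the tool's x, y, z in degrees, a list of three; "fingers": the gripper's target within -1 to 1 (fully open at 1, half-way at 0, shut at -1). A call has 1 to 8 rows; each row shifts and turns the pose as measured when the row begins, along the tool's axes as they then stand; what a row does not reach is not made up. A row lasts 1/8 s, in which the tool goes at most 62.5 mm and 10.7 degrees, less where a joint would pass 70% of its speed; a pose out of reach is approached as far as the arm can. A call with a gripper value outside its range is refused whole. The fingers move at their own pace and stop on an object; FORCE is the grip in N (left out, the last holds). Time passes only in rows, so rows that do not move let the fingers close. It gives the time, the measured TCP pose, the force and the opening at its end, in the units of the state.
- r.observe(): the state, without advancing time (a new reading comes with each control period).
- r.snapshot(name): name is "side" or "top" or "wrist"; returns (picture, depth): 384x512x3 uint8, blue, green, red; 384x512 float32, m along the optical axis (not along the pixel's ray), 0 where there is no reading.
- r.calibration(name): a dict with "K" (3x3 intrinsics, pixels), "R" (3x3) and "t" (3): a world point X has camera coordinates R X + t. Camera axes: x right, y down, z forward; pixel columns grow to the right and rows downward; lengths in m; the calibration is good to about 2 mm. The wrist camera is an equidistant fisheye: a pixel r from the principal point sees the ray r / f radians off the axis. A picture is of the moment at which its call begins: read the wrist's pose just before it. calibration takes no time and is no camera call; for the wrist camera it gives the pose at the moment of the call.
- r.job_done(): hands the job in, once; it reports no verdict.
The state is a dict: "time_s": time; "joints": joint angles; "qvel": joint speeds; "joint_torque": joint torques, N m; "tcp_pos": TCP position; "ee_rot": TCP orientation; "ft_force": force on the tool from outside, world axes, zero at the start; "ft_torque": the same for the moment, N m; "width": finger opening in m.
Only numpy, scipy, OpenCV 4.12 (cv2) and the standard library are available. Lean on these libraries where they do the work, as an engineer would, in place of code of your own. Each camera call takes 0.05 s, during which the arm holds its last target. There are 200 camera calls.

## Working session

There is one attempt and no reset: what is moved stays moved. The work goes in short steps, Python scripts to look and compute and a shell command to move; the robot and the scene stay as the last step left them, time stands still between calls to the robot, and variables do not carry over. Pictures are saved under pics/ and viewed, about 8 in all and at most 12, crops included, and the job is handed in when it is done.

```bash
mkdir -p pics; cat > h.py <<'E'
import numpy as np,cv2
from rig import r
from scipy.spatial.transform import Rotation as Ro
def snap(n,f):
    c=r.calibration(n);p,d=r.snapshot(n);cv2.imwrite(f'pics/{f}.png',p);np.savez(f'pics/{f}.npz',d=d,p=p,K=c['K'],R=c['R'],t=c['t']);return p,d
def pts(f):
    z=np.load(f'pics/{f}.npz');d=z['d'];v,u=np.mgrid[:384,:512];K=z['K']
    X=np.stack([(u-K[0,2])/K[0,0]*d,(v-K[1,2])/K[1,1]*d,d],-1)
    return (X-z['t'])@z['R'],d>0,z['p']
E
python3 - <<'E'
from h import *
a,_=snap('top','top0');b,_=snap('side','side0')
cv2.imwrite('pics/both.png',np.vstack([cv2.resize(a,None,fx=.78,fy=.78),cv2.resize(b,None,fx=.78,fy=.78)]))
for n in('top','side'):
    c=r.calibration(n);print(n,-c['R'].T@c['t'],c['R'][2],c['K'][0,0])
o=r.observe();print(o['time_s'],o['tcp_pos'],o['ee_rot'],Ro.from_rotvec(o['ee_rot']).as_matrix())
E
```

```text
top [0.40900272 0.06657264 0.97064271] [ 0.13686274 -0.01078535 -0.99053131] 389.99625570083543
side [0.06985412 0.83968243 0.86702665] [ 0.38690036 -0.63370325 -0.66987185] 473.39885859652156
0.1 [ 0.20829767 -0.58912816  0.29174204] [-1.35040958  0.95582555 -0.95463268] [[ 3.33337445e-01 -2.43341602e-04  9.42807557e-01]
 [-9.42807125e-01  9.04631244e-04  3.33337526e-01]
 [-9.34008060e-04 -9.99999561e-01  7.21232705e-05]]
```

View pics/both.png

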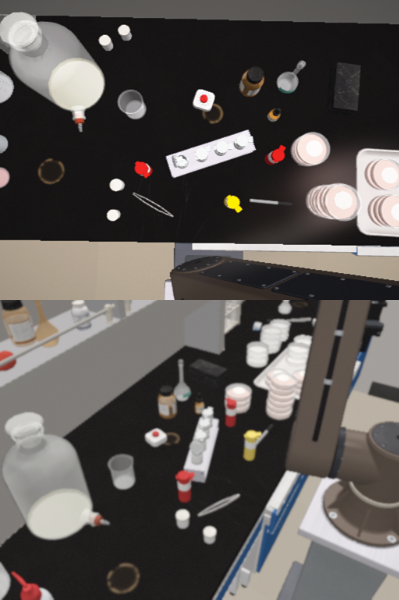

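The top view shows the rack near full-res pixel (270,197), with red look-alikes on either side of it. I'll enlarge the rack.

```bash
python3 - <<'E'
from h import *
a=cv2.imread('pics/top0.png')[155:240,200:350];b=cv2.imread('pics/side0.png')[120:250,220:340]
a=cv2.resize(a,(800,453),interpolation=cv2.INTER_CUBIC);cv2.imwrite('pics/c1.png',a)
b=cv2.resize(b,(554,600),interpolation=cv2.INTER_CUBIC);cv2.imwrite('pics/c2.png',b)
P,m,p=pts('top0')
s=np.zeros_like(m);s[150:245,195:345]=1
q=P[m&s&(p.min(-1)>110)]
# plate
k=q[(abs(q[:,2]-.05)<.006)];rect=cv2.minAreaRect((k[:,:2]*1000).astype(np.float32));print(rect,cv2.boxPoints(rect))
k=P[m&s&(P[...,2]>.085)];print(len(k),k.min(0),k.max(0))
for h in k[::6]:pass
S,m2,p2=pts('side0')
s2=np.zeros_like(m2);s2[120:250,220:340]=1
for nm,PP in(('top',P[m&s]),('side',S[m2&s2])):
    k=PP[(PP[:,2]>.09)&(PP[:,2]<.2)]
    A=(k[:,:2]-[.3,-.1])
    import collections
    c=collections.Counter(map(tuple,np.round(k[:,:2]*100).astype(int)))
    print(nm,{x:(n,round(k[(np.round(k[:,:2]*100)==x).all(1)][:,2].max(),3)) for x,n in sorted(c.items()) if n>2})
E
```

```text
((544.6407470703125, 8.200408935546875), (96.96710205078125, 307.5421142578125), 12.088311195373535) [[ 465.0297   148.40837]
 [ 529.4348  -152.31432]
 [ 624.25183 -132.00755]
 [ 559.8467   168.71513]]
1004 [ 0.48807922 -0.09328035  0.08510046] [0.58948408 0.13925289 0.15667503]
top {(np.int64(49), np.int64(11)): (4, np.float64(0.102)), (np.int64(49), np.int64(12)): (14, np.float64(0.137)), (np.int64(49), np.int64(13)): (6, np.float64(0.128)), (np.int64(50), np.int64(10)): (7, np.float64(0.104)), (np.int64(50), np.int64(12)): (23, np.float64(0.154)), (np.int64(50), np.int64(13)): (19, np.float64(0.141)), (np.int64(51), np.int64(5)): (5, np.float64(0.107)), (np.int64(51), np.int64(6)): (4, np.float64(0.108)), (np.int64(51), np.int64(10)): (5, np.float64(0.101)), (np.int64(51), np.int64(11)): (17, np.float64(0.147)), (np.int64(51), np.int64(12)): (23, np.float64(0.157)), (np.int64(51), np.int64(13)): (20, np.float64(0.151)), (np.int64(51), np.int64(14)): (6, np.float64(0.121)), (np.int64(52), np.int64(4)): (10, np.float64(0.11)), (np.int64(52), np.int64(5)): (17, np.float64(0.109)), (n
[... 9095 characters left out ...]
.int64(57), np.int64(-6)): (7, np.float64(0.107)), (np.int64(57), np.int64(-5)): (11, np.float64(0.109)), (np.int64(57), np.int64(-4)): (13, np.float64(0.109)), (np.int64(57), np.int64(0)): (3, np.float64(0.108)), (np.int64(58), np.int64(-9)): (5, np.float64(0.107)), (np.int64(58), np.int64(-8)): (7, np.float64(0.11)), (np.int64(58), np.int64(-7)): (7, np.float64(0.107)), (np.int64(58), np.int64(-6)): (8, np.float64(0.107)), (np.int64(58), np.int64(-5)): (15, np.float64(0.108)), (np.int64(58), np.int64(-4)): (6, np.float64(0.106)), (np.int64(59), np.int64(-7)): (3, np.float64(0.107)), (np.int64(59), np.int64(-6)): (4, np.float64(0.109)), (np.int64(75), np.int64(-11)): (5, np.float64(0.096))}
```

View pics/c1.png

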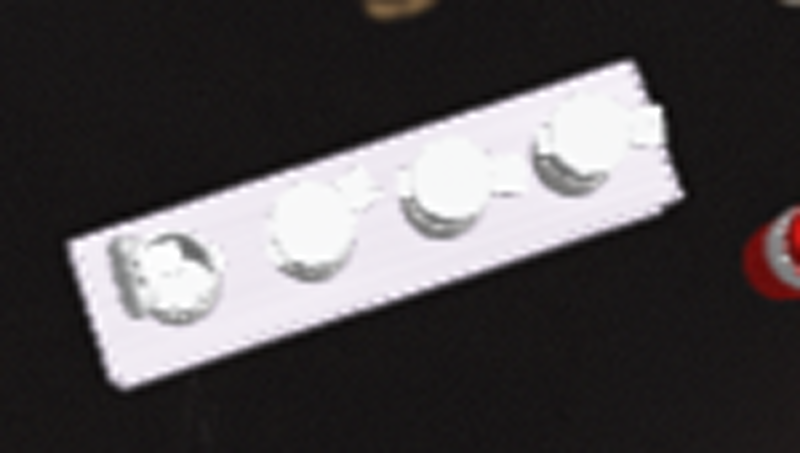

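View pics/c2.png

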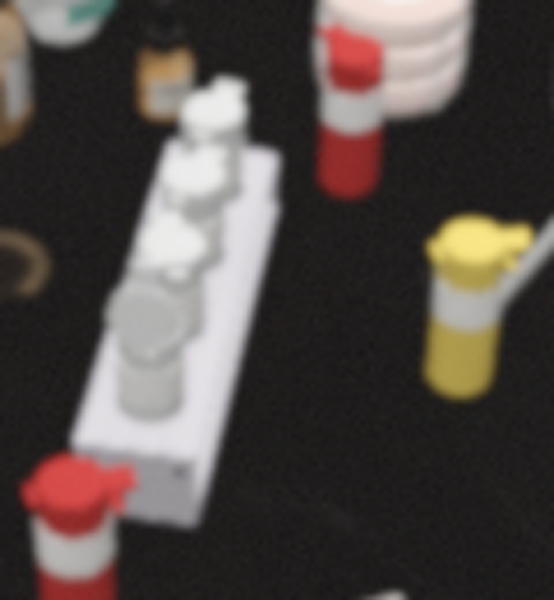

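The open vial stands at the rack's left (+y) end, around full-res top pixel (234,207). Its lid is upright on the +y side. The other three are shut, and their tabs point right. Next I'll compute the geometry.

```bash
python3 - <<'E'
from h import *
from scipy.optimize import least_squares
z=np.load('pics/top0.npz');K,R,t=z['K'],z['R'],z['t'];C=-R.T@t
def at(u,v,h):
    d=R.T@np.linalg.solve(K,[u,v,1]);return C+d*(h-C[2])/d[2]
c=np.array([at(200+u/5.333,155+v/5.333,.05)[:2] for u,v in((68,240),(125,390),(685,195),(632,60))])
print('corners',c.round(4).tolist(),'sides',[np.linalg.norm(c[i]-c[i-1]).round(4) for i in range(4)])
ctr=c.mean(0);e=(c[0]+c[1]-c[2]-c[3]);e/=np.linalg.norm(e);print('ctr',ctr,'rack y dir',e,np.degrees(np.arctan2(e[1],e[0])))
for s in(.093,.031,-.031,-.093):print(s,(ctr+s*e).round(4))
print('mouth px',at(200+182/5.333,155+278/5.333,.103))
P,m,p=pts('top0');S,m2,_=pts('side0')
A=np.vstack([P[m],S[m2]])
for s in(.031,-.031,-.093):
    g=ctr+s*e;
    for PP in(P[m],S[m2]):
        k=PP[(abs(PP[:,2]-.108)<.004)&(np.linalg.norm(PP[:,:2]-g,axis=1)<.024)];print('lid',s,k.mean(0),len(k), cv2.minEnclosingCircle((k[:,:2]*1e3).astype(np.float32)))
g=ctr+.093*e
for PP in(P[m],S[m2]):
    k=PP[(PP[:,2]>.112)&(PP[:,2]<.2)&(np.linalg.norm(PP[:,:2]-g,axis=1)<.06)]
    mu=k.mean(0);w,v=np.linalg.eigh(np.cov(k.T));
    print('lid open',mu,len(k),'normal',v[:,0],w**.5,k.min(0),k.max(0))
E
```

```text
corners [[0.5282, 0.1621], [0.4619, 0.1347], [0.5539, -0.1138], [0.6153, -0.0902]] sides [np.float64(0.2669), np.float64(0.0717), np.float64(0.265), np.float64(0.0658)]
ctr [0.53983252 0.02322856] rack y dir [-0.33684003  0.94156189] 109.68446821287846
0.093 [0.5085 0.1108]
0.031 [0.5294 0.0524]
-0.031 [ 0.5503 -0.006 ]
-0.093 [ 0.5712 -0.0643]
mouth px [0.50618809 0.1083297  0.103     ]
lid 0.031 [0.53191362 0.05312058 0.10638041] 206 ((530.15625, 52.08372116088867), 23.12952995300293)
lid 0.031 [0.53188729 0.05518816 0.10639971] 110 ((531.24951171875, 53.635345458984375), 22.831497192382812)
lid -0.031 [ 0.55166581 -0.00641858  0.10655584] 208 ((549.7860107421875, -6.123690128326416), 23.773935317993164)
lid -0.031 [ 0.55077647 -0.00370191  0.10644967] 102 ((550.8778686523438, -6.036306381225586), 23.42611312866211)
lid -0.093 [ 0.57191471 -0.06406582  0.1064087 ] 211 ((570.7686767578125, -64.42631530761719), 23.94196319580078)
lid -0.093 [ 0.57168712 -0.06207256  0.10637209] 97 ((569.1339111328125, -64.51265716552734), 23.78496551513672)
lid open [0.50601236 0.12362937 0.13630733] 139 normal [-0.3182442   0.79472286  0.5168522 ] [0.00453786 0.00841002 0.01264515] [0.48807922 0.10682314 0.11290455] [0.52121935 0.13925289 0.15667503]
lid open [0.50432111 0.13032359 0.13020131] 188 normal [-0.35532348  0.87248466  0.33543365] [0.00274338 0.00856764 0.0116558 ] [0.4870646  0.11027297 0.11260137] [0.52000794 0.14160657 0.15417744]
```

```bash
cat >> h.py <<'E'
def go(target,az,n,tilt=0):
    "per-row slide/rot to world TCP target, tool down, tool x at azimuth az deg, n rows: one constant screwless split"
    o=r.observe();p=np.array(o['tcp_pos']);M=Ro.from_rotvec(o['ee_rot'])
    a=np.radians(az);x=np.array([np.cos(a),np.sin(a),0]);y=np.array([0,0,-1.]);T=Ro.from_matrix(np.c_[x,y,np.cross(x,y)])
    w=(M.inv()*T).as_rotvec();q=p
    for i in range(n):
        Mi=M*Ro.from_rotvec(w*i/n);print('slide',np.round(Mi.inv().apply((np.array(target)-p)/n),4).tolist(),'rot',np.round(np.degrees(w/n),2).tolist())
E
python3 -m jog '{"slide":[[-0.022,-0.007,0.046],[-0.022,-0.007,0.046],[-0.022,-0.007,0.046],[-0.022,-0.007,0.046],[-0.022,-0.007,0.046],[-0.022,-0.007,0.046],[-0.022,-0.007,0.046],[-0.022,-0.007,0.046]],"rot":[[0,0,0],[0,0,0],[0,0,0],[0,0,0],[0,0,0],[0,0,0],[0,0,0],[0,0,0]],"fingers":[-1,-1,-1,-1,-1,-1,-1,-1]}' 10
python3 -c "
from h import *
go([.489,.159,.26],22,10)"
```

```text
time_s: 1.1
tcp_pos: [0.5029, -0.2941, 0.3468]
ee_rot: [-1.346, 0.964, -0.955]
ft_force: [1.1, -0.2, -0.1]
width: 0.0205
slide [-0.0432, 0.0089, 0.0135] rot [-0.02, -9.29, -0.03]
slide [-0.0405, 0.0089, 0.0203] rot [-0.02, -9.29, -0.03]
slide [-0.0367, 0.0089, 0.0266] rot [-0.02, -9.29, -0.03]
slide [-0.0319, 0.0088, 0.0322] rot [-0.02, -9.29, -0.03]
slide [-0.0263, 0.0088, 0.0369] rot [-0.02, -9.29, -0.03]
slide [-0.02, 0.0088, 0.0407] rot [-0.02, -9.29, -0.03]
slide [-0.0132, 0.0087, 0.0434] rot [-0.02, -9.29, -0.03]
slide [-0.006, 0.0087, 0.0449] rot [-0.02, -9.29, -0.03]
slide [0.0013, 0.0087, 0.0453] rot [-0.02, -9.29, -0.03]
slide [0.0086, 0.0087, 0.0445] rot [-0.02, -9.29, -0.03]
```

```bash
python3 -m jog '{"slide":[[-0.043,0.008,0.0135],[-0.0405,0.008,0.020],[-0.037,0.008,0.027],[-0.032,0.008,0.032],[-0.026,0.008,0.037],[-0.02,0.008,0.041],[-0.013,0.008,0.043],[-0.006,0.008,0.045]],"rot":[[0,-9.3,0],[0,-9.3,0],[0,-9.3,0],[0,-9.3,0],[0,-9.3,0],[0,-9.3,0],[0,-9.3,0],[0,-9.3,0]],"fingers":[-1,-1,-1,-1,-1,-1,-1,-1]}'
python3 -c "
from h import *
go([.489,.159,.26],22,3)"
```

```text
time_s: 2.1
tcp_pos: [0.4853, 0.08, 0.2818]
ee_rot: [-1.563, -0.079, 0.084]
ft_force: [1.1, -0.2, -0.4]
width: 0.0008
slide [0.004, 0.0074, 0.026] rot [-0.12, -5.36, -0.04]
slide [0.0064, 0.0073, 0.0255] rot [-0.12, -5.36, -0.04]
slide [0.0087, 0.0073, 0.0248] rot [-0.12, -5.36, -0.04]
```

```bash
python3 -m jog '{"slide":[[0.004,0.005,0.026],[0.0065,0.005,0.0255],[0.009,0.005,0.025],[0,0,0]],"rot":[[0,-5.4,0],[0,-5.4,0],[0,-5.4,0],[0,0,0]],"fingers":[-1,-1,-1,-1]}'
python3 - <<'E'
from h import *
a,_=snap('wrist','w1');b,_=snap('side','s1')
cv2.imwrite('pics/v1.png',np.hstack([cv2.resize(a,None,fx=.8,fy=.8),cv2.resize(b[110:270,200:400],(384,307))]))
c=r.calibration('wrist');print(c)
o=r.observe();print(o['tcp_pos'],Ro.from_rotvec(o['ee_rot']).as_matrix().round(3),o['joints'])
E
```

```text
time_s: 2.6
tcp_pos: [0.4875, 0.1644, 0.2655]
ee_rot: [-1.541, -0.31, 0.319]
ft_force: [0.4, -0.2, -1.0]
width: 0.0006
{'K': array([[297.31863964,   0.        , 256.16201931],
       [  0.        , 297.31863964, 197.96625572],
       [  0.        ,   0.        ,   1.        ]]), 'R': array([[ 0.92149525,  0.38837099, -0.00380492],
       [ 0.37869576, -0.89627729,  0.23081713],
       [ 0.08623242, -0.21413779, -0.97298971]]), 't': array([-0.51285308, -0.05764028,  0.35783747])}
[0.48768662 0.16311634 0.26587055] [[ 0.922 -0.006 -0.388]
 [ 0.388  0.005  0.922]
 [-0.003 -1.     0.007]] [ 0.19186494  0.36741827  1.85724589  0.00792303  0.92183554 -0.21131742]
```

View pics/v1.png

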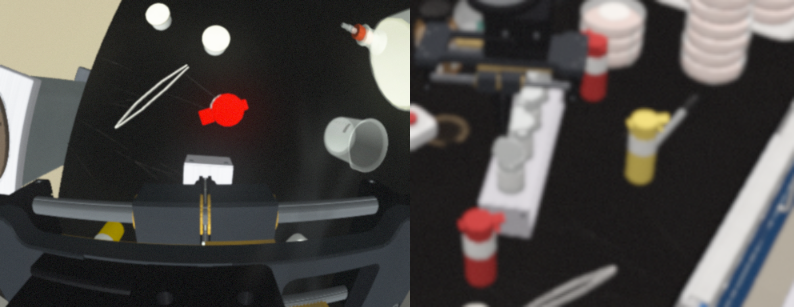

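The wrist camera looks away from the vial, and the side view confirms the fingers are above the hinge end of the rack. I'll go down behind the lid.

```bash
python3 -m jog '{"slide":[[-0.001,0.02,0],[0,0.02,0],[0,0.019,0],[0,0,-0.008],[0,0,-0.008],[0,0,0]],"rot":[[0,0,0],[0,0,0],[0,0,0],[0,0,0],[0,0,0],[0,0,0]],"fingers":[-1,-1,-1,-1,-1,-1]}'
cat >> h.py <<'E'
A=np.array([.5085,.1108]);H=np.array([np.cos(np.radians(112)),np.sin(np.radians(112))])
def st():
    o=r.observe();p=np.array(o['tcp_pos'])+.078*Ro.from_rotvec(o['ee_rot']).as_matrix()[:,1];d=p[:2]-A
    print('t',round(o['time_s'],2),'s',(d@H).round(4),'lat',(d@[H[1],-H[0]]).round(4),'ztip',p[2].round(4),'F',np.round(o['ft_force'],1),'w',round(o['width'],4),'qvel',np.abs(o['qvel']).max().round(3))
E
python3 -c "
from h import *
st()"
```

```text
time_s: 3.45
tcp_pos: [0.4941, 0.1423, 0.208]
ee_rot: [-1.544, -0.302, 0.304]
ft_force: [0.2, 0.2, -0.0]
width: 0.001
t 3.45 s 0.035 lat -0.0015 ztip 0.13 F [ 0.2  0.2 -0. ] w 0.001 qvel 0.008
```

```bash
python3 -m jog '{"slide":[[0.001,0,-0.008],[0,0,-0.008],[0,0.0,-0.007],[0,0.001,-0.007],[0,0.003,-0.007]],"rot":[[0,0,0],[0,0,0],[0,0,0],[0,0,0],[0,0,0]],"fingers":[-1,-1,-1,-1,-1]}'
python3 - <<'E'
from h import *
st()
b,_=snap('side','s2');t,_=snap('top','t2')
cv2.imwrite('pics/v2.png',np.hstack([cv2.resize(b[140:230,240:330],(400,400)),cv2.resize(t[160:240,200:280],(400,400))]))
E
```

```text
time_s: 4.08
tcp_pos: [0.5101, 0.1063, 0.2048]
ee_rot: [-1.544, -0.303, 0.302]
ft_force: [-0.5, 0.7, -0.2]
width: 0.0002
t 4.08 s -0.0044 lat -0.0 ztip 0.1268 F [-0.5  0.7 -0.2] w 0.0002 qvel 0.114
```

View pics/v2.png

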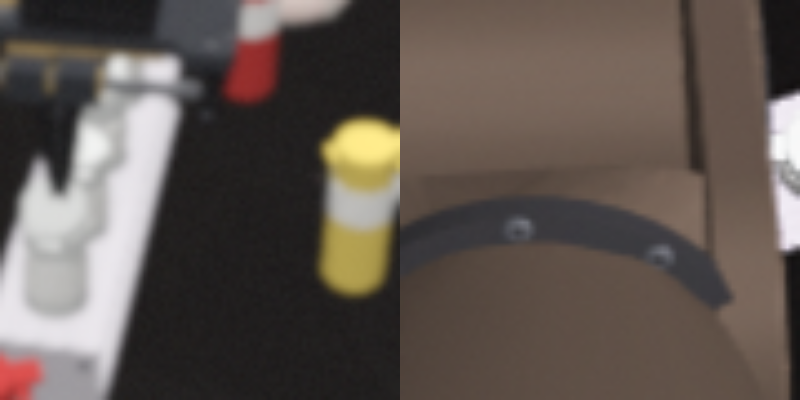

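Side view: the lid is being pushed over in front of the fingertips, centred under them. I'll continue the arc and press.

```bash
python3 -m jog '{"slide":[[0,0.002,-0.006],[0,0.003,-0.006],[0,0.004,-0.005],[0,0.003,-0.003],[0,0.002,0],[0,0,0]],"rot":[[0,0,0],[0,0,0],[0,0,0],[0,0,0],[0,0,0],[0,0,0]],"fingers":[-1,-1,-1,-1,-1,-1]}'
python3 -c "
from h import *
st()"
```

```text
time_s: 4.92
tcp_pos: [0.5186, 0.0863, 0.1898]
ee_rot: [-1.544, -0.303, 0.301]
ft_force: [-0.2, 1.1, 0.1]
width: 0.0002
t 4.92 s -0.0261 lat 0.0003 ztip 0.1118 F [-0.2  1.1  0.1] w 0.0002 qvel 0.008
```

```bash
for i in 1 2 3; do python3 -m jog '{"slide":[[0,0.0015,0],[0,0,0]],"rot":[[0,0,0],[0,0,0]],"fingers":[-1,-1]}' >/dev/null
python3 -c "
from h import *
st()"; done
```

```text
t 5.17 s -0.0262 lat 0.0003 ztip 0.1101 F [-0.4  0.1 -0.1] w 0.0004 qvel 0.002
t 5.42 s -0.026 lat 0.0002 ztip 0.1084 F [ 0.4 -0.3  0.2] w 0.0001 qvel 0.003
t 5.67 s -0.026 lat 0.0003 ztip 0.1068 F [0.4 0.1 0.6] w 0.0003 qvel 0.003
```

```bash
python3 - <<'E'
from h import *
b,_=snap('side','s3')
cv2.imwrite('pics/v3.png',cv2.resize(b[140:230,240:330],(600,600),interpolation=cv2.INTER_CUBIC))
E
```

```text
(no output)
```

View pics/v3.png

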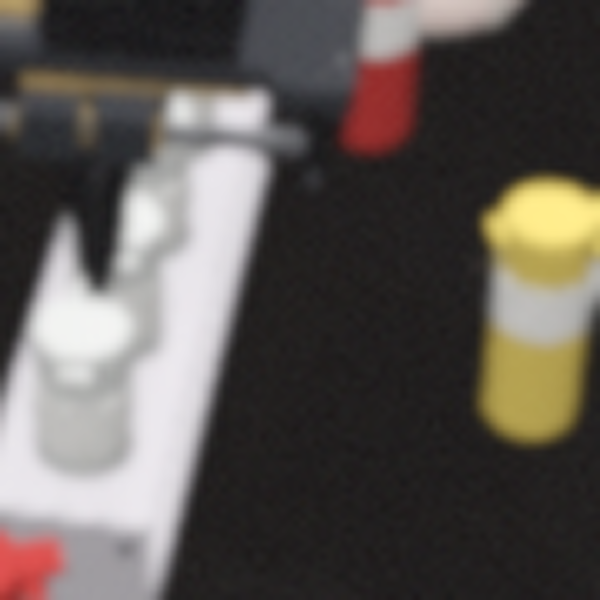

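The lid lies nearly flat with the tips over the tab side, but there has been no snap force yet. I'll keep pressing in small steps.

```bash
for i in 1 2 3; do python3 -m jog '{"slide":[[0,0.001,0],[0,0,0]],"rot":[[0,0,0],[0,0,0]],"fingers":[-1,-1]}' >/dev/null
python3 -c "
from h import *
st()"; done
```

```text
t 5.97 s -0.0264 lat 0.0008 ztip 0.1066 F [-0.6 -0.6  3.2] w 0.0001 qvel 0.003
t 6.22 s -0.0268 lat 0.0013 ztip 0.1065 F [-1.  -1.2  4.3] w 0.0005 qvel 0.003
t 6.47 s -0.0271 lat 0.0016 ztip 0.1065 F [-0.7  0.4  4.1] w 0.0004 qvel 0.004
```

```bash
for y in a b c; do case $y in a) python3 -m jog '{"slide":[[-0.001,0.002,0]],"rot":[[0,0,0]],"fingers":[-1]}';; b) python3 -m jog '{"slide":[[0,0.003,0]],"rot":[[0,0,0]],"fingers":[-1]}';; c) python3 -m jog '{"slide":[[0,0.004,0]],"rot":[[0,0,0]],"fingers":[-1]}';; esac >/dev/null
python3 -c "
from h import *
st()"; done
```

```text
t 6.6 s -0.0275 lat 0.0013 ztip 0.1055 F [-1.9 -1.8 21.3] w 0.0007 qvel 0.05
t 6.72 s -0.0281 lat 0.0023 ztip 0.1046 F [-5.4 -5.2 37.8] w 0.0008 qvel 0.04
t 6.85 s -0.0288 lat 0.0034 ztip 0.1038 F [-9.7 -7.4 52.4] w 0.0006 qvel 0.058
```

```bash
python3 -m jog '{"slide":[[-0.001,-0.01,0],[0,-0.02,0],[0,-0.02,0],[0,-0.02,-0],[0,-0.02,0],[0,0,0]],"rot":[[0,0,0],[0,0,0],[0,0,0],[0,0,0],[0,0,0],[0,0,0]],"fingers":[-1,-1,-1,1,1,1]}'
python3 - <<'E'
from h import *
st()
b,_=snap('side','s4')
cv2.imwrite('pics/v4.png',cv2.resize(b[140:230,240:330],(600,600),interpolation=cv2.INTER_CUBIC))
S,m,p=pts('side0');print('before');S2,m2,p2=pts('s4')
d=np.linalg.norm(S2[...,:2]-A,axis=-1)
k=S2[m2&(d<.04)&(S2[...,2]>.095)&(S2[...,2]<.19)];q=k[:,:2]-A
s=q@H;
for a in np.arange(-.036,.036,.006):
    w=k[(s>=a)&(s<a+.006)&(abs(q@[H[1],-H[0]])<.012)];print(round(a,3),len(w),w[:,2].max().round(4) if len(w) else '',np.median(w[:,2]).round(4) if len(w) else '')
E
```

```text
time_s: 7.6
tcp_pos: [0.5183, 0.0843, 0.2748]
ee_rot: [-1.548, -0.317, 0.29]
ft_force: [-0.6, 0.3, -1.1]
width: 0.025
t 7.6 s -0.0284 lat 0.0005 ztip 0.1968 F [-0.6  0.3 -1.1] w 0.025 qvel 0.027
before
-0.036 1 0.1015 0.1015
-0.03 4 0.1066 0.1058
-0.024 10 0.109 0.1061
-0.018 12 0.1103 0.1068
-0.012 16 0.1097 0.1066
-0.006 12 0.1084 0.1064
-0.0 22 0.1105 0.106
0.006 15 0.1091 0.1057
0.012 23 0.1091 0.1053
0.018 20 0.109 0.1046
0.024 9 0.1059 0.1043
0.03 0
```

View pics/v4.png

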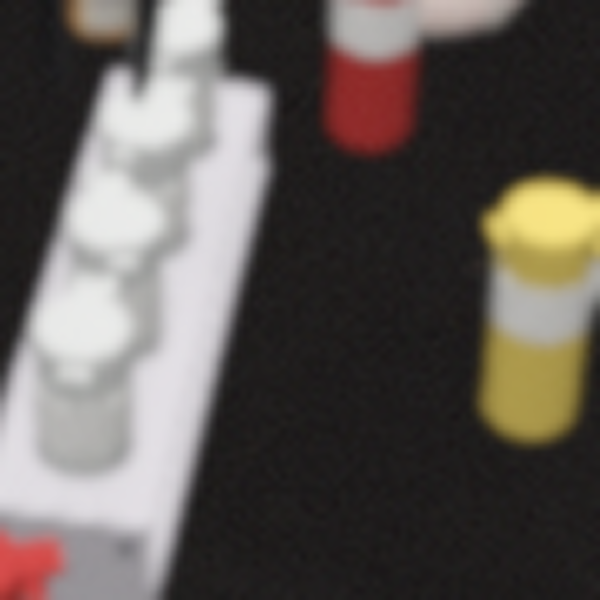

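The lid stays shut on its own, with its top flat at about 106 mm. The tab points toward the neighbouring vial, which hasn't moved. Next is the grasp.

```bash
python3 -c "
from h import *
go([.5085,.1108,.22],22,3)
print(r.observe()['width'])
P,m,p=pts('s4');d=np.linalg.norm(P[...,:2]-A,axis=-1)
k=P[m&(d<.045)&(P[...,2]>.06)&(P[...,2]<.098)&(((P[...,:2]-A)@H)>-.03)]
from scipy.optimize import least_squares
f=least_squares(lambda c:np.hypot(k[:,0]-c[0],k[:,1]-c[1])-.018,A,loss='soft_l1',f_scale=.001);print('axis',f.x,len(k),np.abs(f.fun).mean())
"
```

```text
slide [0.0001, 0.0179, 0.0094] rot [0.03, 0.05, 0.29]
slide [0.0002, 0.018, 0.0094] rot [0.03, 0.05, 0.29]
slide [0.0003, 0.018, 0.0094] rot [0.03, 0.05, 0.29]
0.02907256132902377
axis [0.51051754 0.11496132] 167 0.00101071202540129
```

```bash
python3 -m jog '{"slide":[[0.001,0.01,0.01],[0,0.01,0.01],[0,0.01,0.01],[0,0,0],[0,0,0],[0,0,0],[0,0,0],[0,0,0]],"rot":[[0,0,0.3],[0,0,0.3],[0,0,0.3],[0,0,0],[0,0,0],[0,0,0],[0,0,0],[0,0,0]],"fingers":[1,1,1,1,1,1,1,1]}'
python3 -c "
from h import *
st();go([.509,.112,.136],22,5)"
```

```text
time_s: 8.65
tcp_pos: [0.5064, 0.1146, 0.2389]
ee_rot: [-1.551, -0.299, 0.308]
ft_force: [0.2, 0.4, -0.1]
width: 0.0949
t 8.65 s 0.0043 lat -0.0009 ztip 0.1609 F [ 0.2  0.4 -0.1] w 0.0949 qvel 0.004
slide [0.0004, 0.0206, -0.0007] rot [0.0, 0.04, -0.06]
slide [0.0004, 0.0206, -0.0007] rot [0.0, 0.04, -0.06]
slide [0.0004, 0.0206, -0.0007] rot [0.0, 0.04, -0.06]
slide [0.0003, 0.0206, -0.0007] rot [0.0, 0.04, -0.06]
slide [0.0003, 0.0206, -0.0007] rot [0.0, 0.04, -0.06]
```

```bash
python3 -m jog '{"slide":[[0.0004,0.0205,-0.0006],[0.0004,0.0205,-0.0006],[0.0004,0.0205,-0.0006],[0.0004,0.0205,-0.0006],[0.0004,0.019,-0.0006],[0,0,0]],"rot":[[0,0,0],[0,0,0],[0,0,0],[0,0,0],[0,0,0],[0,0,0]],"fingers":[1,1,1,1,1,1]}'
python3 -c "
from h import *
st()"
python3 -m jog '{"slide":[[0,0,0],[0,0,0],[0,0,0],[0,0,0],[0,0,0],[0,0,0],[0,0,0],[0,0,0]],"rot":[[0,0,0],[0,0,0],[0,0,0],[0,0,0],[0,0,0],[0,0,0],[0,0,0],[0,0,0]],"fingers":[-1,-1,-1,-1,-1,-1,-1,-1]}' 15
python3 -c "
from h import *
st()"
```

```text
time_s: 9.4
tcp_pos: [0.5101, 0.1116, 0.1366]
ee_rot: [-1.551, -0.301, 0.304]
ft_force: [0.6, -0.4, -0.4]
width: 0.0951
t 9.4 s 0.0001 lat 0.0017 ztip 0.0586 F [ 0.6 -0.4 -0.4] w 0.0951 qvel 0.024
time_s: 10.4
tcp_pos: [0.5109, 0.1117, 0.1391]
ee_rot: [-1.552, -0.304, 0.301]
ft_force: [0.4, 0.6, 0.1]
width: 0.0351
t 10.4 s -0.0002 lat 0.0027 ztip 0.0611 F [0.4 0.6 0.1] w 0.0351 qvel 0.001
```

Gripped, opening 35 mm with negligible side force. I'll lift straight up, well clear.

```bash
python3 -m jog '{"slide":[[0,0,0],[0,-0.008,0],[0,-0.015,0],[0,-0.015,0],[0,-0.02,0],[0,-0.025,0],[0,-0.025,0],[0,-0.025,0]],"rot":[[0,0,0],[0,0,0],[0,0,0],[0,0,0],[0,0,0],[0,0,0],[0,0,0],[0,0,0]],"fingers":[-1,-1,-1,-1,-1,-1,-1,-1]}' 20
python3 -c "
from h import *
st()"
python3 -m jog '{"slide":[[0,-0.025,0],[0,-0.025,0],[0,-0.025,0],[0,-0.02,0],[0,-0.01,0],[0,0,0]],"rot":[[0,0,0],[0,0,0],[0,0,0],[0,0,0],[0,0,0],[0,0,0]],"fingers":[-1,-1,-1,-1,-1,-1]}'
python3 - <<'E'
from h import *
st()
b,_=snap('side','s5');P,m,p=pts('s5')
print('bystander lids');
for s in(.031,-.031,-.093):
    g=np.array([.5398,.0232])+s*np.array([-.337,.9416]);k=P[m&(abs(P[...,2]-.108)<.004)&(np.linalg.norm(P[...,:2]-g,axis=-1)<.024)];print(k.mean(0),len(k))
E
```

```text
time_s: 11.4
tcp_pos: [0.5097, 0.1119, 0.2806]
ee_rot: [-1.552, -0.304, 0.301]
ft_force: [0.2, 0.2, -0.8]
width: 0.0355
t 11.4 s 0.0004 lat 0.0016 ztip 0.2026 F [ 0.2  0.2 -0.8] w 0.0355 qvel 0.509
time_s: 12.15
tcp_pos: [0.5067, 0.1119, 0.3967]
ee_rot: [-1.552, -0.31, 0.296]
ft_force: [-0.1, -0.1, -0.6]
width: 0.0354
t 12.15 s 0.0013 lat -0.0006 ztip 0.3187 F [-0.1 -0.1 -0.6] w 0.0354 qvel 0.014
bystander lids
[0.53161997 0.05597483 0.10628751] 119
[ 0.55147155 -0.00467138  0.10646363] 102
[ 0.57243511 -0.0620031   0.10638128] 94
```

```bash
python3 -m jog '{"slide":[[0,0,0],[0,0,0],[0,0,0],[0,0,0],[0,0,0],[0,0,0],[0,0,0],[0,0,0]],"rot":[[0,0,-4],[0,0,-8],[0,0,-8],[0,0,-9],[0,0,-9],[0,0,-9],[0,0,-8],[0,0,-5]],"fingers":[-1,-1,-1,-1,-1,-1,-1,-1]}'
python3 -m jog '{"slide":[[0,0,0],[0,0,0],[0,0,0],[0,0,0]],"rot":[[0,0,0],[0,0,0],[0,0,0],[0,0,0]],"fingers":[-1,-1,-1,-1]}'
python3 - <<'E'
from h import *
st();o=r.observe();M=Ro.from_rotvec(o['ee_rot']).as_matrix();print('tool lean',np.degrees(np.arccos(-M[2,1])))
b,_=snap('side','s6');t,_=snap('top','t6')
z=np.load('pics/s6.npz');g=np.array(o['tcp_pos'])+.059*M[:,1];c=z['R']@g+z['t'];u=z['K']@c;u=u[:2]/u[2];print(g,u)
x,y=[int(max(70,min(v,l-70))) for v,l in zip(u,(512,384))]
cv2.imwrite('pics/v6.png',np.hstack([cv2.resize(b[y-70:y+70,x-70:x+70],(500,500),interpolation=cv2.INTER_CUBIC),cv2.resize(b,(300,500))]))
E
```

```text
time_s: 13.2
tcp_pos: [0.5051, 0.118, 0.3903]
ee_rot: [-1.232, -0.971, -0.405]
ft_force: [-0.7, 1.4, -0.3]
width: 0.0351
time_s: 13.7
tcp_pos: [0.5047, 0.1179, 0.3886]
ee_rot: [-1.234, -0.965, -0.399]
ft_force: [0.0, 0.3, -1.4]
width: 0.0353
t 13.7 s 0.0105 lat 0.061 ztip 0.3412 F [ 0.   0.3 -1.4] w 0.0353 qvel 0.023
tool lean 52.53236129734241
[0.54736444 0.13717315 0.35274101] [229.51199352  99.61134122]
```

View pics/v6.png

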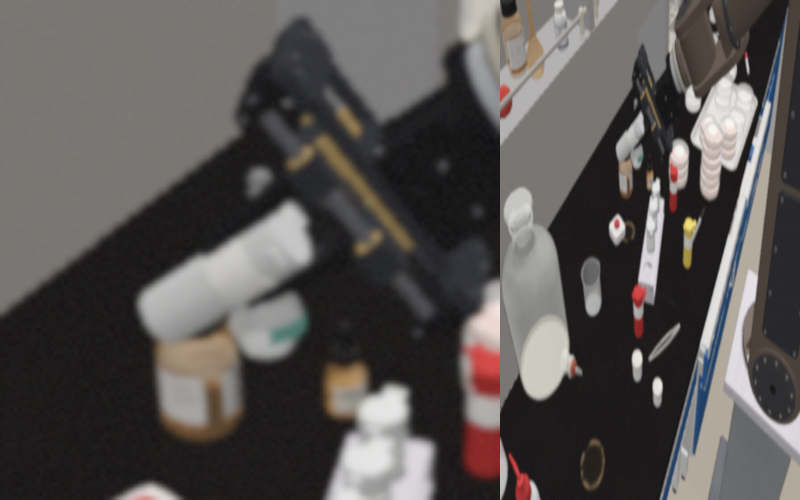

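The vial is firmly held, lid closed, leaning 52°. I'll add a little margin, hold still and verify.

```bash
python3 -m jog '{"slide":[[0,-0.01,0],[0,-0.01,0],[0,0,0],[0,0,0],[0,0,0],[0,0,0],[0,0,0],[0,0,0]],"rot":[[0,0,-4],[0,0,-4],[0,0,0],[0,0,0],[0,0,0],[0,0,0],[0,0,0],[0,0,0]],"fingers":[-1,-1,-1,-1,-1,-1,-1,-1]}'
python3 - <<'E'
from h import *
st();o=r.observe();M=Ro.from_rotvec(o['ee_rot']).as_matrix();print('tool lean',np.degrees(np.arccos(-M[2,1])))
b,_=snap('side','s7');P,m,p=pts('s7')
g=np.array(o['tcp_pos'])+.059*M[:,1];k=P[m&(np.linalg.norm(P-g,axis=-1)<.08)&(p.min(-1)>105)];d=k-g;ax=-M[:,1]
w,v=np.linalg.eigh(np.cov(d.T));print('axis lean',np.degrees(np.arccos(abs(v[2,2]))),'extent along axis',np.percentile(d@ax,[1,99]),len(k))
z=np.load('pics/s7.npz');u=z['K']@(z['R']@g+z['t']);u=(u[:2]/u[2]).astype(int)
y,x=max(u[1],50),u[0];cv2.imwrite('pics/v7.png',cv2.resize(b[y-50:y+50,x-50:x+50],(600,600),interpolation=cv2.INTER_CUBIC))
E
```

```text
time_s: 14.8
tcp_pos: [0.4905, 0.1115, 0.4006]
ee_rot: [-1.17, -1.055, -0.508]
ft_force: [-0.4, 0.5, -0.4]
width: 0.0348
t 14.8 s 0.0099 lat 0.0515 ztip 0.3622 F [-0.4  0.5 -0.4] w 0.0348 qvel 0.005
tool lean 60.51656597378746
axis lean 63.71118851622711 extent along axis [-0.07289126  0.0278084 ] 894
```

View pics/v7.png

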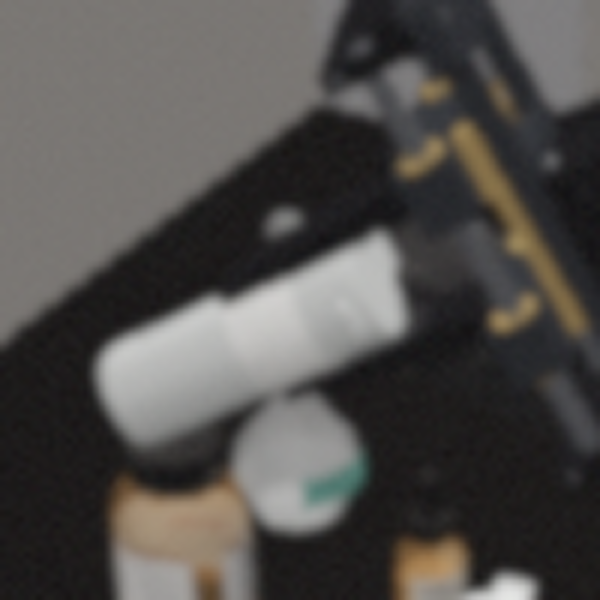

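```bash
python3 -c "
from rig import r
print(r.job_done())"
```

```text
the job is handed in; nothing more can be done
None
```

The job is done and handed in at 14.8 s: the open vial's lid is shut, and I'm holding the vial tipped over above the rack.

- **Closing the lid:** I swung it over with closed fingertips and pressed the tab in the rack. The press peaked at about 52 N, well above the 4–8 N the tab needs but under the 120 N wrist limit. I felt no distinct snap. After I let go, the lid stayed down by itself, flat at about 106 mm.
- **Lifting and tipping:** I gripped the body at 20 N and drew the vial straight up. The tool leans 60.5°, and the vial's axis measured about 64° from depth. The grasp point is about 0.37 m above the worktop. It sits a few centimetres ahead of the vial's own hole.
- **Last checks:** The arm was at rest. The vial reached 28 mm beyond the grasp point, which matches a shut lid, and the lid looked shut in the last picture.
- **Bystanders:** Right after the lift, the other three lids measured within about 1–3 mm of their first positions, which is close to the camera error. I did not measure the other objects around the rack, but no pushed or moved object showed in the pictures.
- **Disagreement:** Side-camera and top-camera estimates of the vial's axis differed by about 4 mm. The grip closed with negligible side force.

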